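Put the slicer inserts away

ROBOT

A 6-joint arm with a two-finger parallel gripper is mounted at the origin on a cart in front of the work surface, level with it; the furniture and walls round the work are solid. World frame = base frame: x ahead of the robot, y to its left, z up, the work surface at z = 0. Lengths are in mm, angles in rad, forces in N, time in s.
With the tool pointing down it reaches from about 350 to 775 mm from the base axis. Payload 7.3 kg.
Tool frame: the origin (TCP) lies midway between the tips of the shut fingers; the grasp point (between the pads) lies 19 mm behind it; z points along the fingers, y is the line along which they close (so a half turn about z gives the same grasp; the last joint's range is limited). The gripper opens to 92 mm and grips with 3 to 60 N. Pads are 19 mm wide; open, the fingers measure 130 mm over their backs; the gripper's body (75 mm by 190 mm) begins 47 mm behind the grasp point.
Start: joints at [-1.31, 0.342, 1.524, -0, 1.275, -0.146], TCP at [207.752, -482.166, 226.741] pointing down, gripper open.
Joint ranges: [-2.53, 2.53], [-0.77, 2.02], [0.04, 2.7], [-1, 4.14], [0.28, 2.66], [-3.11, 3.11]. Speed limits (rad/s): [2.57, 2.57, 3.14, 3.14, 3.14, 3.14].

INTERFACE

Orientations are given as [roll, pitch, yaw] about the fixed x, y, z axes, in that order (R = Rz(yaw) Ry(pitch) Rx(roll)).
In Python, from plant import * gives the robot as it stands.
- The arm moves only by the tool step_arm, never from a script. Its argument "deltas" is one flat list of numbers, 5 for each row, row after row: the shift along the world's x, y, z in mm, then the turn about the world's z in degrees, then the finger opening in mm, from 0 to 91.8. In form: [tx, ty, tz, turn, gripper, tx, ty, tz, turn, gripper, ...]. A call has exactly 10 rows; each row shifts and turns the commanded pose from where the row before left it; what a row does not reach is not made up. A row lasts 1/8 s, in which the tool goes at most 62.5 mm and 10.7 degrees, less where a joint would pass 70% of its speed; a pose out of reach is approached as far as the arm can. A call is refused whole if a number of a shift passes 62.5 or a number of a turn 10.7, either way. A call with a gripper value outside its range is refused whole. The fingers move at their own pace and stop on an object; the grip force is fixed at half the most. Time passes only in rows, so rows that do not move let the fingers close, or fill a call up. It gives the time, the measured TCP pose, the force, the opening and the grip force at its end, in the units of the state.
- get_obs(): the state, without advancing time (a new reading comes with each control period).
- capture(name): name is "scene" or "top" or "wrist"; returns the picture (400x640x3 uint8, red, green, blue); there is no depth.
- camera_params(name): a dict with "mtx" (3x3 intrinsics, pixels), "k1" (the pictures are not rectified: a ray, as slopes to the right and down, at radius r is drawn at 1 + k1 r^2 times it, then the intrinsics apply), "rvec" (rotation vector, rad) and "tvec" (3), from world to camera coordinates, as OpenCV has them. Camera axes: x right, y down, z forward; pixel columns grow to the right and rows downward; lengths in mm; the calibration is good to about 2 mm. A picture is of the moment at which its call begins: read the wrist's pose just before it. camera_params takes no time and is no camera call; for the wrist camera it gives the pose at the moment of the call.
- close_job(): hands the job in; it is judged then, once.
The state is a dict: "time": time; "joint_positions": joint angles; "dq": joint speeds; "tau": joint torques, N m; "tool_pos": TCP position; "tcp_rot": TCP orientation; "contact_force": force on the tool from outside, world axes, zero at the start; "moment": the same for the moment, N m; "grip_width": finger opening in mm; "finger_force": force on a finger pad.
Only numpy, scipy, OpenCV 4.12 (cv2) and the standard library are available. Lean on these libraries where they do the work, as an engineer would, in place of code of your own. Each camera call takes 0.05 s, during which the arm holds its last target. There are 200 camera calls.

TASK

Put the washed slicer inserts lying on the worktop back into their storage stand. On each one slide the black blade guard fully shut, until it clicks home over the blade, before it goes in; then tuck it flat under the stand's sprung arm, finger tab outwards, and push it fully home against the back stop, so that all of them end up in one pile held down by the arm. Leave the coffee jar, the lemon bottle, the mug and the clothes peg where they are.

Things in the scene. Friction and masses are not known exactly. Their poses are not given: they have to be found in the camera images.
- insert_a: Slicer insert: flat grey frame, steel bed with two long slots; 8 mm thick, 0.12 kg, loose, may be absent. Origin: underside, middle of the main plate (80 mm in x). Own +x = nose, 40 mm ahead of it; -x = finger tab, 28 mm wide, x = -40 to -74 mm. Frame y = -28 to +16 mm; black blade guard on the +y edge, outer face at y = +37 mm drawn back (65 mm overall), +28 mm shut (56 mm overall).
- insert_b: Slicer insert: flat grey frame, steel bed with a row of narrow slots; 8 mm thick, 0.12 kg, loose, may be absent. Origin: underside, middle of the main plate (80 mm in x). Own +x = nose, 40 mm ahead of it; -x = finger tab, 28 mm wide, x = -40 to -74 mm. Frame y = -28 to +16 mm; black blade guard on the +y edge, outer face at y = +37 mm drawn back (65 mm overall), +28 mm shut (56 mm overall).
- insert_c: Slicer insert: flat grey frame, steel bed with rows of round holes; 8 mm thick, 0.12 kg, loose, may be absent. Origin: underside, middle of the main plate (80 mm in x). Own +x = nose, 40 mm ahead of it; -x = finger tab, 28 mm wide, x = -40 to -74 mm. Frame y = -28 to +16 mm; black blade guard on the +y edge, outer face at y = +37 mm drawn back (65 mm overall), +28 mm shut (56 mm overall).
- insert_d: Slicer insert: flat grey frame, steel bed with a zigzag of slots; 8 mm thick, 0.12 kg, loose, may be absent. Origin: underside, middle of the main plate (80 mm in x). Own +x = nose, 40 mm ahead of it; -x = finger tab, 28 mm wide, x = -40 to -74 mm. Frame y = -28 to +16 mm; black blade guard on the +y edge, outer face at y = +37 mm drawn back (65 mm overall), +28 mm shut (56 mm overall).
- insert_e: Slicer insert: flat grey frame, steel bed with rows of short slots; 8 mm thick, 0.12 kg, loose, may be absent. Origin: underside, middle of the main plate (80 mm in x). Own +x = nose, 40 mm ahead of it; -x = finger tab, 28 mm wide, x = -40 to -74 mm. Frame y = -28 to +16 mm; black blade guard on the +y edge, outer face at y = +37 mm drawn back (65 mm overall), +28 mm shut (56 mm overall).
- guard_a (a joint): Blade guard of insert_a, a black bar 80 x 12 x 8 mm that slides along the insert's y: 0 = drawn back, blade bare; 0.009 m = shut. A detent of about 3 N holds it at either end and snaps it home past the middle. Pushed alone, the light insert slides away: squeeze guard and far frame edge together between the fingers (15 to 25 N, at the insert's middle).
- guard_b (a joint): Blade guard of insert_b, a black bar 80 x 12 x 8 mm that slides along the insert's y: 0 = drawn back, blade bare; 0.009 m = shut. A detent of about 3 N holds it at either end and snaps it home past the middle. Pushed alone, the light insert slides away: squeeze guard and far frame edge together between the fingers (15 to 25 N, at the insert's middle).
- guard_c (a joint): Blade guard of insert_c, a black bar 80 x 12 x 8 mm that slides along the insert's y: 0 = drawn back, blade bare; 0.009 m = shut. A detent of about 3 N holds it at either end and snaps it home past the middle. Pushed alone, the light insert slides away: squeeze guard and far frame edge together between the fingers (15 to 25 N, at the insert's middle).
- guard_d (a joint): Blade guard of insert_d, a black bar 80 x 12 x 8 mm that slides along the insert's y: 0 = drawn back, blade bare; 0.009 m = shut. A detent of about 3 N holds it at either end and snaps it home past the middle. Pushed alone, the light insert slides away: squeeze guard and far frame edge together between the fingers (15 to 25 N, at the insert's middle).
- guard_e (a joint): Blade guard of insert_e, a black bar 80 x 12 x 8 mm that slides along the insert's y: 0 = drawn back, blade bare; 0.009 m = shut. A detent of about 3 N holds it at either end and snaps it home past the middle. Pushed alone, the light insert slides away: squeeze guard and far frame edge together between the fingers (15 to 25 N, at the insert's middle).
- tab_a (a point): Point to hold insert_a by: middle of its finger tab, 60 mm behind the insert's origin (own x = -60 mm), at half thickness. The tab is 28 mm wide across y.
- tab_b (a point): Point to hold insert_b by: middle of its finger tab, 60 mm behind the insert's origin (own x = -60 mm), at half thickness. The tab is 28 mm wide across y.
- tab_c (a point): Point to hold insert_c by: middle of its finger tab, 60 mm behind the insert's origin (own x = -60 mm), at half thickness. The tab is 28 mm wide across y.
- tab_d (a point): Point to hold insert_d by: middle of its finger tab, 60 mm behind the insert's origin (own x = -60 mm), at half thickness. The tab is 28 mm wide across y.
- tab_e (a point): Point to hold insert_e by: middle of its finger tab, 60 mm behind the insert's origin (own x = -60 mm), at half thickness. The tab is 28 mm wide across y.
- stand: Black storage stand fixed on suction feet, 156 x 74 mm, walls 56 mm high (arm up to 75 mm, 90 mm on a full pile). Origin on the worktop below the inserts' place; own +x points inwards, the open mouth faces -x. Floor 14 mm high from x = -41 mm; side walls 62 mm apart inside from x = -40 mm, flared at the mouth; face of the back stop at x = +40 mm. Holds a pile of up to five inserts.
- home (a point): On the stand's floor (14 mm above the worktop): where the first insert's origin lies when it is fully home, nose against the back stop, axes along the stand's; each further insert lies 8 mm higher on the one below. The finger tabs then stick out of the mouth to 74 mm in front of this point (stand's -x).
- hold_arm: Sprung steel hold-down arm. Origin on its hinge, 100 mm behind home (stand +x), 21 mm above the worktop. Its nose (26 mm wide, stand x = 5 mm) presses on the pile with 2 to 3 N and springs back by itself; over an empty stand it stops 1.5 mm above the floor. Ahead of the nose, see tongue.
- tongue (a point): Front lip of the arm's tongue, 26 mm wide, which slopes up from the nose at 22 degrees (steeper on a high pile) to this point, about 37 mm before the nose; its underside is 15 mm above the nose's. An insert pushed level along the stand's +x, 2 to 4 mm above the pile, runs under the tongue and lifts the arm; that takes about 3 to 8 N.
- coffee_jar: Bystander: glass jar of coffee with brown lid, 85 x 84 x 165 mm; origin under its middle. Leave it alone.
- lemon_bottle: Bystander: yellow squeeze bottle, 60 x 59 x 180 mm; origin under its middle. Leave it alone.
- picture_mug: Bystander: mug with a dark picture, 83 x 121 x 97 mm; origin under its middle. Leave it alone.
- peg: Bystander: wooden clothes peg lying flat, 15 x 72 x 12 mm; origin under its middle. Leave it alone.

How it is judged (in metres and radians):
On the way, in this order (a step that is already met when the one before it is completed fails the run):
1. the blade guard of every insert is shut (value of joint each of guard_a, guard_b, guard_c, guard_d, guard_e above 0.0075 m), for 0.2 s.
2. every insert lies fully home in the stand, in one pile under the arm (x of insert_a in the frame of stand between -0.006 and 0.006 m and y of insert_a in the frame of stand between -0.008 and 0.008 m and z of insert_a in the frame of stand between 0.01 and 0.054 m and angle between each of insert_a, insert_b, insert_c, insert_d, insert_e's own z axis and vertical below 0.08 rad and angle between the x axis of each of insert_a, insert_b, insert_c, insert_d, insert_e and the x axis of stand, either way round below 0.14 rad and x of insert_b in the frame of stand between -0.006 and 0.006 m and y of insert_b in the frame of stand between -0.008 and 0.008 m and z of insert_b in the frame of stand between 0.01 and 0.054 m and x of insert_c in the frame of stand between -0.006 and 0.006 m and y of insert_c in the frame of stand between -0.008 and 0.008 m and z of insert_c in the frame of stand between 0.01 and 0.054 m and x of insert_d in the frame of stand between -0.006 and 0.006 m and y of insert_d in the frame of stand between -0.008 and 0.008 m and z of insert_d in the frame of stand between 0.01 and 0.054 m and x of insert_e in the frame of stand between -0.006 and 0.006 m and y of insert_e in the frame of stand between -0.008 and 0.008 m and z of insert_e in the frame of stand between 0.01 and 0.054 m and (contact force between hold_arm and insert_a above 0.5 N or contact force between hold_arm and insert_b above 0.5 N or contact force between hold_arm and insert_c above 0.5 N or contact force between hold_arm and insert_d above 0.5 N or contact force between hold_arm and insert_e above 0.5 N)), for 0.2 s.
At the end, for the whole second after the job is handed in: Every insert present rests in the stand: origin within 6 mm of home along it, 8 mm across it, flat within 0.08 rad, aligned within 0.14 rad, between the floor and the top of a pile of five; guard shut (over 7.5 of 9 mm); the arm presses on the pile with over 0.5 N (all of step 1 and all of step 2 and linear speed of each of insert_a, insert_b, insert_c, insert_d, insert_e below 0.02 m/s); the robot touches nothing.
It fails at once if an insert is pushed under the arm while its blade guard is open ((x of insert_a in the frame of stand between -0.02 and 0.06 m and y of insert_a in the frame of stand between -0.02 and 0.02 m and z of insert_a in the frame of stand below 0.06 m and value of joint guard_a below 0.006 m) or (x of insert_b in the frame of stand between -0.02 and 0.06 m and y of insert_b in the frame of stand between -0.02 and 0.02 m and z of insert_b in the frame of stand below 0.06 m and value of joint guard_b below 0.006 m) or (x of insert_c in the frame of stand between -0.02 and 0.06 m and y of insert_c in the frame of stand between -0.02 and 0.02 m and z of insert_c in the frame of stand below 0.06 m and value of joint guard_c below 0.006 m) or (x of insert_d in the frame of stand between -0.02 and 0.06 m and y of insert_d in the frame of stand between -0.02 and 0.02 m and z of insert_d in the frame of stand below 0.06 m and value of joint guard_d below 0.006 m) or (x of insert_e in the frame of stand between -0.02 and 0.06 m and y of insert_e in the frame of stand between -0.02 and 0.02 m and z of insert_e in the frame of stand below 0.06 m and value of joint guard_e below 0.006 m)).
It fails at once if a bystander (coffee jar, lemon bottle, mug or clothes peg) is moved more than 3 cm (distance of any of coffee_jar, lemon_bottle, picture_mug, peg from where it was at the start of the episode above 0.03 m).
Of insert_a, insert_b, insert_c, insert_d, insert_e only 4 to 5 are there at a start; the rules pass over those that are not, and their reading is None.
At some moment in a run one of insert_a, insert_b, insert_c, insert_d, insert_e may be knocked a few centimetres aside while the robot is not near it.
Once in a run the grip may slacken for a moment while it holds something.
It also fails if it takes over 210 s, if anything falls off the work surface, if the arm or the gripper's body presses on something with over 40 N, if the wrist force passes 120 N, or if a joint passes its speed limit or range.

## Working session

There is one attempt and no reset: what is moved stays moved. The work goes in short steps, Python scripts to look and compute and a tool call to move; the robot and the scene stay as the last step left them, time stands still between calls to the robot, and variables do not carry over. Pictures are saved under pics/ and viewed, at most 14 in all, crops included, and the job is handed in when it is done.

Besides the shell and the picture viewer there is one more tool, called after "Emit:" by a JSON object that holds its "name" and its "arguments". step_arm: Moves the arm, as the interface text tells. Its arguments: {"type":"object","properties":{"deltas":{"type":"array","items":{"type":"number"}}},"required":["deltas"]}

```bash
ls; mkdir -p pics
cat > h.py <<'E'
import numpy as np, cv2
from plant import *
def cam(n):
    p=camera_params(n); M=np.array(p["mtx"],float); R,_=cv2.Rodrigues(np.array(p["rvec"],float)); return M,float(p["k1"]),R,np.array(p["tvec"],float).ravel()
def ray(c,uv,z):
    """pixels -> world points at height z"""
    M,k,R,t=c; uv=np.atleast_2d(np.array(uv,float))
    d=np.array([k,0,0,0,0.])
    n=cv2.undistortPoints(uv[:,None,:],M,d)[:,0]
    D=np.c_[n,np.ones(len(n))]@R; o=-R.T@t
    s=(z-o[2])/D[:,2]; return o+D*s[:,None]
def proj(c,P):
    M,k,R,t=c
    return cv2.projectPoints(np.atleast_2d(np.array(P,float)),cv2.Rodrigues(R)[0],t,M,np.array([k,0,0,0,0.]))[0][:,0]
def snap(n,f):
    c=cam(n); im=np.array(capture(n))[:,:,::-1].copy(); cv2.imwrite(f"pics/{f}.png",im); return c,im
E
python3 - <<'E'
from h import *
for n in ("top","scene"):
    c,im=snap(n,n+"0"); print(n,c[0].tolist(),c[1],(-c[2].T@c[3]).round(),c[2].round(3).tolist())
print(get_obs())
E
```

```text
pics
top [[409.4976481011323, 0.0, 315.7707980202279], [0.0, 409.4976481011323, 200.6464144907925], [0.0, 0.0, 1.0]] 0.007416339768427689 [442. 148. 891.] [[0.024, -0.999, 0.035], [-0.991, -0.028, -0.129], [0.13, -0.032, -0.991]]
scene [[364.2340029281248, 0.0, 323.34871761433465], [0.0, 364.2340029281248, 199.7954383890224], [0.0, 0.0, 1.0]] -0.01717585127580482 [-60. 600. 390.] [[-0.58, -0.814, 0.001], [-0.332, 0.235, -0.914], [0.744, -0.531, -0.407]]
{'time': 0.1, 'joint_positions': array([-1.30997446e+00,  3.42634512e-01,  1.52489359e+00,  1.74558193e-06,
        1.27543649e+00, -1.46018981e-01]), 'dq': array([ 0.00077936, -0.00100262, -0.00227137,  0.00053619,  0.00049872,
       -0.00040229]), 'tau': array([ 1.39638294e-03, -4.32001805e+01, -2.44695801e+01,  7.18713831e-02,
        5.25778206e-02, -3.83973736e-05]), 'tool_pos': array([ 207.66522911, -481.78869941,  226.13383483]), 'tcp_rot': array([-3.14023556e+00, -2.01269787e-04,  4.06840202e-01]), 'contact_force': array([ 0.63667586,  0.81247871, -0.27454644]), 'moment': array([-0.07805016, -0.02239814,  0.0786735 ]), 'finger_force': 0.0, 'grip_width': 91.844122926364}
```

View pics/top0.png

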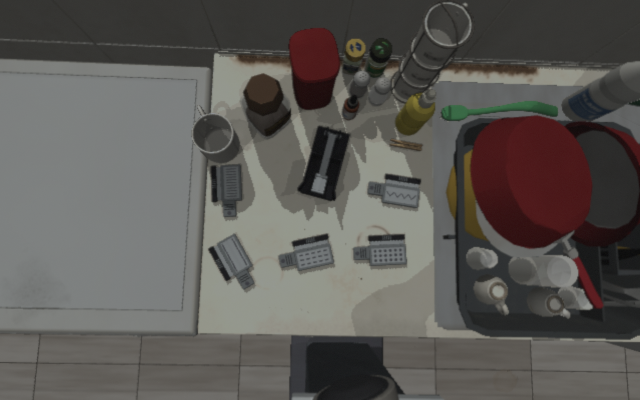

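View pics/scene0.png

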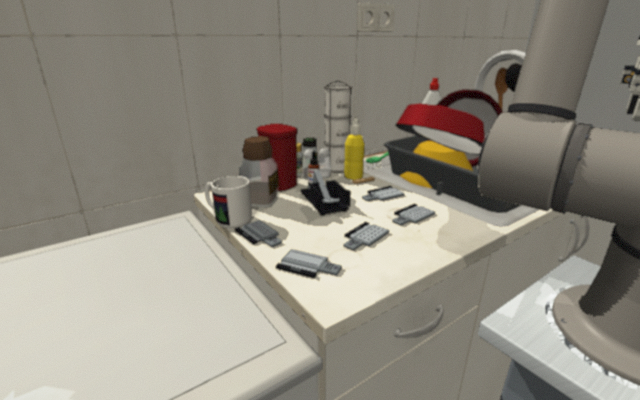

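The top view shows five inserts: (228,187), (233,260), (310,254), (383,250) and (398,190). The stand is at (325,162) with its mouth towards the robot, and the mug, jar, lemon bottle and peg are behind. The scene view agrees. Next I'll measure coarsely and check the colours.

Run:
```python
from h import *
im=cv2.imread("pics/top0.png"); c=cam("top")
cr=cv2.resize(im[115:295,200:430],None,fx=3.4,fy=3.3,interpolation=cv2.INTER_CUBIC); cv2.imwrite("pics/crop0.png",cr)
hsv=cv2.cvtColor(im,cv2.COLOR_BGR2HSV)
for nm,lo,hi in (("dark",0,40),("any",0,140)):
    m=((hsv[:,:,2]<hi)).astype(np.uint8); m[:165]=0; m[285:]=0; m[:,:203]=0; m[:,432:]=0
    n,l,s,ce=cv2.connectedComponentsWithStats(m)
    for i in range(1,n):
        if s[i,4]>60:
            pts=np.argwhere(l==i)[:,::-1]; W=ray(c,pts,8)[:,:2].astype(np.float32)
            r=cv2.minAreaRect(W); print(nm,s[i,4],ce[i].round(),[np.round(a,1).tolist() for a in r])
print(ray(c,[[325,160],[320,190]],30))
```

```text
dark 770 [321. 181.] [[604.7, 113.8], [82.9, 80.7], 81.3]
dark 68 [213. 173.] [[609.7, 344.3], [35.5, 8.6], 3.2]
dark 65 [215. 193.] [[569.3, 338.8], [37.3, 6.4], 3.2]
any 2286 [228. 190.] [[544.7, 306.0], [175.5, 111.7], 3.4]
any 3921 [314. 187.] [[565.9, 131.5], [141.1, 219.5], 1.8]
any 2068 [403. 188.] [[593.7, -62.2], [143.8, 104.2], 89.3]
any 1722 [382. 251.] [[461.2, -20.1], [94.2, 118.8], 1.3]
any 1596 [233. 260.] [[418.1, 288.5], [117.5, 72.6], 31.4]
any 1683 [308. 255.] [[440.0, 139.9], [77.0, 120.3], 14.0]
any 354 [421. 277.] [[390.7, -102.2], [40.4, 93.7], 31.7]
[[643.55908386 102.36510125  30.        ]
 [577.96327077 111.64266175  30.        ]]
```

View pics/crop0.png

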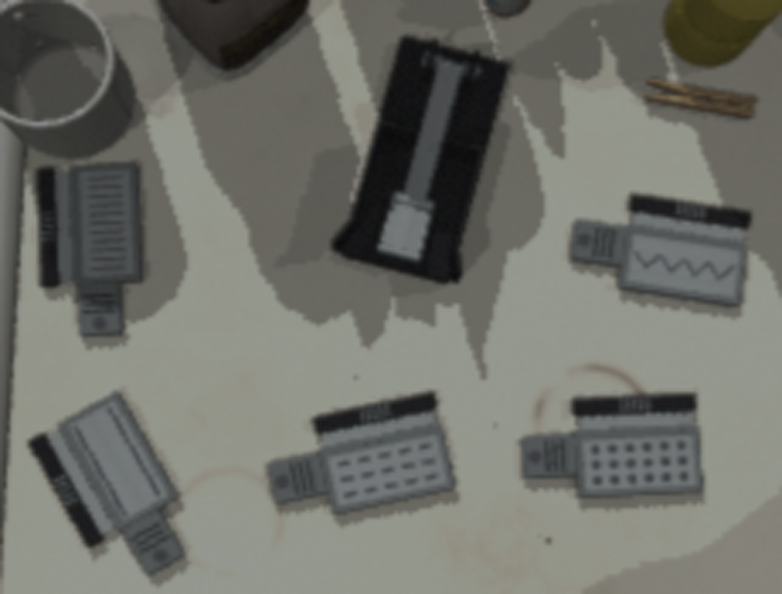

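The crop identifies them: b is top left (lines), a bottom left (two slots), e bottom middle (short slots), c bottom right (holes) and d right (zigzag). All black guards are drawn back. Now I'll measure the guard bars precisely, plus the stand and the height of the white appliance on the left.

```bash
cat > meas.py <<'E'
from h import *
# guard end guesses are in top-image pixels
def fit(im,c,uv,r=24,thr=70,z=8):
    """black bar near uv -> world centre, long-axis angle (deg), sizes"""
    k=4; u,v=map(int,uv); sub=im[v-r:v+r,u-r:u+r]
    g=cv2.resize(sub,None,fx=k,fy=k,interpolation=cv2.INTER_CUBIC).max(2)
    m=(g<thr).astype(np.uint8); m=cv2.morphologyEx(m,cv2.MORPH_CLOSE,np.ones((9,9)))
    n,l,s,ce=cv2.connectedComponentsWithStats(m)
    d=np.hypot(*(ce[1:]-r*k).T)+1e4*(s[1:,4]<500); i=1+d.argmin()
    p=np.argwhere(l==i)[:,::-1]; p=(p+.5)/k-.5+[u-r,v-r]
    W=ray(c,p,z)[:,:2].astype(np.float32); q=cv2.minAreaRect(W); b=cv2.boxPoints(q)
    e=[b[1]-b[0],b[2]-b[1]]; L=max(e,key=np.linalg.norm)
    return np.array(q[0]),np.degrees(np.arctan2(L[1],L[0])),sorted(q[1]),p.mean(0)
E
cat > go.py <<'E'
from meas import *
im=cv2.imread("pics/top0.png"); c=cam("top")
f=lambda x,y:(x/3.4+200,y/3.3+115)
G=dict(b=((48,227),(100,310)),a=((66,492),(158,548)),e=((376,412),(292,482)),c=((634,405),(548,457)),d=((690,211),(595,243)))
for k,(g,t) in G.items():
    for thr in (55,70):
        q,a,s,_=fit(im,c,f(*g),thr=thr); T=ray(c,[f(*t)],8)[0,:2]
        y=np.array([np.cos(np.radians(a)),np.sin(np.radians(a))]); 
        if (T-q)@y>0: a+=180
        a=(a+180)%360-180; r=np.radians(a); X=np.array([np.cos(r),np.sin(r)]); Y=np.array([-X[1],X[0]])
        o=q-31*Y; print(k,thr,"origin",o.round(1),"ang",round(a,1),"size",np.round(s,1),"tab in own",round((T-o)@X),round((T-o)@Y), "V", np.median(im[int(f(*g)[1]),int(f(*g)[0])]))
# white appliance corner by two views
ct,cs=cam("top"),cam("scene")
for z in (-40,0,30,60): print(z,proj(cs,ray(ct,[[209,68],[197,331]],z)).round().tolist(), ray(ct,[[209,68],[197,331]],z)[:,:2].round().tolist())
w=cam("wrist"); o=get_obs(); from scipy.spatial.transform import Rotation as Ro
R=Ro.from_euler('xyz',o["tcp_rot"]).as_matrix(); print("wristcam in tool",(R.T@(-w[2].T@w[3]-o["tool_pos"])).round(), (w[2]@R).round(2).tolist())
# stand points: steel pad & body
for z,ps in ((56,[(405,40),(508,65),(335,245),(458,280)]),(20,[(384,240),(422,262)])): print(z,ray(ct,[f(*p) for p in ps],z)[:,:2].round().tolist())
E
python3 go.py
```

```text
b 55 origin [592.5 310.7] ang 5.6 size [12.3 79.9] tab in own -58 0 V 48.0
b 70 origin [592.5 310.4] ang 5.8 size [14.  81.6] tab in own -58 0 V 48.0
a 55 origin [434.4 294.3] ang 31.6 size [10.6 77.5] tab in own -61 -1 V 52.0
a 70 origin [434.6 294.5] ang 31.9 size [12.1 78.9] tab in own -62 0 V 52.0
e 55 origin [442.3 122.5] ang -76.5 size [10.3 76.8] tab in own -60 -2 V 55.0
e 70 origin [442.2 122.4] ang -76.5 size [11.9 78.3] tab in own -60 -2 V 55.0
c 55 origin [451. -37.] ang -85.9 size [10.3 77.4] tab in own -56 -1 V 64.0
c 70 origin [451.2 -36.8] ang -86.0 size [12.3 78.6] tab in own -56 -1 V 64.0
d 55 origin [580.9 -67.7] ang -96.3 size [11.7 78.4] tab in own -58 1 V 54.0
d 70 origin [580.9 -67.8] ang -96.2 size [13.3 79.7] tab in own -58 1 V 54.0
-40 [[190.0, 211.0], [320.0, 353.0]] [[874.0, 379.0], [270.0, 370.0]]
0 [[194.0, 199.0], [322.0, 327.0]] [[855.0, 369.0], [278.0, 360.0]]
30 [[196.0, 190.0], [324.0, 307.0]] [[841.0, 361.0], [283.0, 353.0]]
60 [[199.0, 180.0], [326.0, 286.0]] [[827.0, 354.0], [289.0, 346.0]]
wristcam in tool [  74.   -1. -157.] [[-0.0, 1.0, 0.0], [-0.96, 0.0, -0.28], [-0.28, -0.0, 0.96]]
56 [[708.0, 118.0], [694.0, 53.0], [574.0, 157.0], [554.0, 82.0]]
20 [[584.0, 127.0], [570.0, 102.0]]
```

Emit:
{"name": "step_arm", "arguments": {"deltas": [19, 54, 5, 10.1, 90, 19, 54, 5, 10.1, 90, 19, 54, 5, 10.1, 90, 19, 54, 5, 10.1, 90, 19, 54, 5, 10.1, 90, 19, 54, 5, 10.1, 90, 40, 44, 0, 10.1, 90, 40, 44, 0, 0, 90, 40, 44, 0, 0, 90, 40, 44, 0, 0, 90]}}

```text
time: 1.35
tool_pos: [482.7, 19.7, 256.6]
tcp_rot: [-3.141, 0.0, 1.641]
contact_force: [1.1, -1.0, -0.1]
grip_width: 90.2
finger_force: 0.0
```

Emit:
{"name": "step_arm", "arguments": {"deltas": [36, 42, 0, 0, 90, 36, 42, 0, 0, 90, 36, 42, 0, 0, 90, 0, 0, 0, 0, 90, 0, 0, 0, 0, 90, 0, 0, 0, 0, 90, 0, 0, 0, 0, 90, 0, 0, 0, 0, 90, 0, 0, 0, 0, 90, 0, 0, 0, 0, 90]}}

```text
time: 2.6
tool_pos: [589.7, 143.7, 256.8]
tcp_rot: [3.141, 0.0, 1.641]
contact_force: [-0.5, -0.1, 1.1]
grip_width: 89.7
finger_force: 0.0
```

Run:
```python
from h import *
c,im=snap("wrist","w1"); np.savez("pics/w1.npz",*c,allow_pickle=True); o=get_obs(); print(o["tool_pos"],o["tcp_rot"],o["contact_force"],o["time"])
```

```text
[589.74222888 143.78259054 256.76835358] [3.14146501e+00 1.57060853e-05 1.64066921e+00] [ 0.1040061   0.21304839 -0.37043432] 2.65
```

View pics/w1.png

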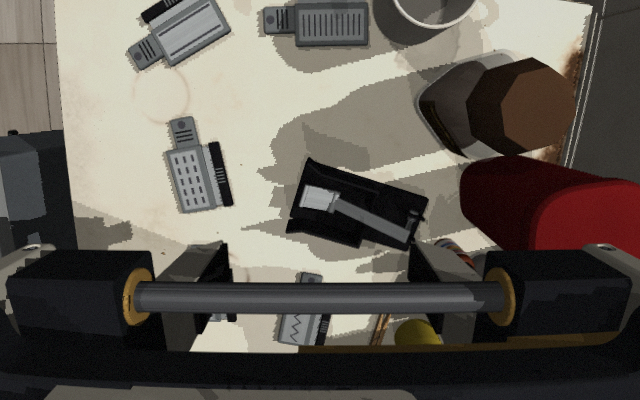

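The wrist view shows the stand at pixels (288–428, 158–248), with the mouth to the left. The steel tongue is at (320,198), its strip runs to (412,237), and the gripper covers the bottom of the picture.

Run:
```python
from h import *
c=cam("wrist"); im=cv2.imread("pics/w1.png"); 
sub=cv2.resize(im[145:262,270:445],None,fx=4.5,fy=4.5,interpolation=cv2.INTER_CUBIC); cv2.imwrite("pics/w1c.png",sub)
cr=cv2.resize(cv2.imread("pics/top0.png")[120:205,290:360],None,fx=6,fy=6,interpolation=cv2.INTER_CUBIC); cv2.imwrite("pics/t1c.png",cr)
# top surface / b, a, e positions check with wrist
from meas import fit
for n,uv in (("e",(217,173)),):
    q,a,s,_=fit(im,c,uv,r=36,thr=60); print(n,q.round(1),round(a,1),np.round(s,1))
```

```text
e [472.1 131.8] -76.3 [12.8 78.5]
```

View pics/w1c.png

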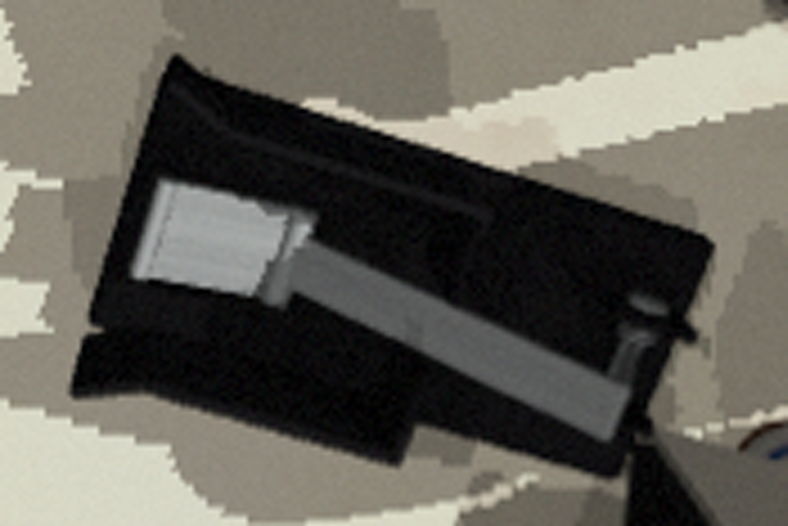

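View pics/t1c.png

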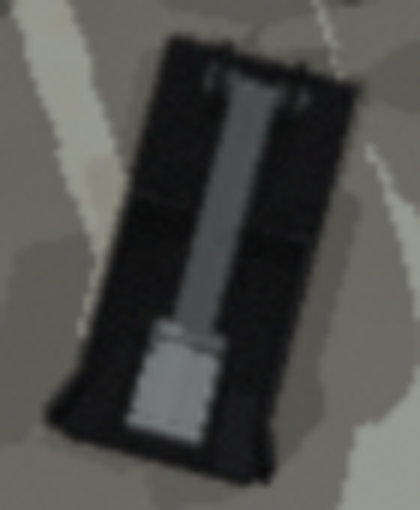

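Run:
```python
from h import *
w=cam("wrist"); t=cam("top")
def tri(a,b):
    a=np.array(a)/6+[290,120]; b=np.array(b)/4.5+[270,145]
    P=[]
    for c,p in((t,a),(w,b)):
        n=cv2.undistortPoints(p.reshape(1,1,2),c[0],np.array([c[1],0,0,0,0.]))[0]
        P.append((np.c_[c[2],c[3]],n))
    X=cv2.triangulatePoints(P[0][0],P[1][0],P[0][1].T,P[1][1].T)[:,0]; return X[:3]/X[3]
L=dict(lipL=((127,425),(160,180)),lipR=((200,442),(135,280)),backL=((170,38),(710,245)),backR=((355,85),(620,475)),tipL=((50,415),(178,58)),tipR=((265,480),(75,395)),wallbackR=((310,245),(400,465)))
Q={k:tri(*v) for k,v in L.items()}
for k,v in Q.items(): print(k,v.round(1))
for a,b in (("lipL","lipR"),("backL","backR"),("tipL","tipR")): print(a,((Q[a]+Q[b])/2).round(1),np.linalg.norm(Q[a]-Q[b]).round(1), np.degrees(np.arctan2(*(Q[a]-Q[b])[[0,1]])).round(1)*-1)
```

```text
lipL [575.1 130.7  31.1]
lipR [570.  104.5  31.4]
backL [725.4 117.6   5.2]
backR [710.2  48.2   4.6]
tipL [578.4 159.2  21.6]
tipR [556.   81.7  53.1]
wallbackR [638.2  68.5  54.7]
lipL [572.6 117.6  31.2] 26.7 -11.0
backL [717.8  82.9   4.9] 71.1 -12.3
tipL [567.2 120.5  37.3] 86.7 -16.2
```

Emit:
{"name": "step_arm", "arguments": {"deltas": [-33.5, -45, -30, 0, 90, -33.5, -45, -30, 0, 90, -33.5, -45, -30, 0, 90, -33.5, -45, -30, 0, 90, 0, 0, -45, 0, 85, 0, 0, -45, 0, 80, 0, 0, -30, 0, 80, 0, 0, -10, 0, 80, 0, 0, -4, 0, 80, 0, 0, 0, 0, 80]}}

```text
time: 3.9
tool_pos: [458.8, -33.1, 5.6]
tcp_rot: [3.14, 0.0, 1.641]
contact_force: [-0.1, -0.3, -0.6]
grip_width: 80.1
finger_force: 0.0
```

Emit:
{"name": "step_arm", "arguments": {"deltas": [0, 0, 0, 0, 50, 0, 0, 0, 0, 50, 0, 0, 0, 0, 50, 0, 0, 0, 0, 50, 0, 0, 0, 0, 50, 0, 0, 0, 0, 50, 0, 0, 0, 0, 50, 0, 0, 0, 0, 50, 0, 0, 0, 0, 50, 0, 0, 0, 0, 50]}}

```text
time: 5.15
tool_pos: [458.3, -33.0, 5.2]
tcp_rot: [3.141, 0.0, 1.641]
contact_force: [-2.3, -0.8, 6.1]
grip_width: 54.9
finger_force: 30.0
```

Emit:
{"name": "step_arm", "arguments": {"deltas": [0, 0, 0, 0, 75, 0, 0, 0, 0, 75, 0, 0, 0, 0, 75, -2.1, 29.8, -1, 0, 75, -2.1, 29.8, -1, 0, 75, 0, 0, 0, 0, 75, 0, 0, 0, 0, 20, 0, 0, 0, 0, 20, 0, 0, 0, 0, 20, 0, 0, 0, 0, 20]}}

```text
time: 6.4
tool_pos: [454.0, 26.2, 2.8]
tcp_rot: [3.141, 0.0, 1.64]
contact_force: [-0.2, -1.0, 0.5]
grip_width: 39.7
finger_force: 0.0
```

Emit:
{"name": "step_arm", "arguments": {"deltas": [0, 0, 0, 0, 20, 0, 0, 0, 0, 20, 0, 0, 20, 0, 20, 0, 0, 30, 0, 20, 0, 17, 5, 10.4, 20, 0, 17, 5, 10.4, 20, 0, 17, 5, 10.4, 20, 0, 17, 5, 10.4, 20, 0, 17, 0, 10.4, 20, 0, 17, 0, 10.4, 20]}}

```text
time: 7.65
tool_pos: [453.6, 129.2, 72.7]
tcp_rot: [-3.141, -0.0, 2.736]
contact_force: [-0.4, -0.0, -0.7]
grip_width: 27.4
finger_force: 30.0
```

Emit:
{"name": "step_arm", "arguments": {"deltas": [1.3, 16.5, 0, 9.9, 20, 0, 0, -20, 0, 20, 0, 0, -20, 0, 20, 0, 0, -8, 0, 20, 0, 0, -4.5, 0, 20, 0, 0, 0, 0, 20, 0, 0, 0, 0, 20, 0, 0, 0, 0, 20, 0, 0, 0, 0, 20, 0, 0, 0, 0, 20]}}

```text
time: 8.9
tool_pos: [455.3, 145.1, 20.5]
tcp_rot: [3.141, 0.0, 2.903]
contact_force: [-0.1, -0.4, -0.6]
grip_width: 27.2
finger_force: 30.0
```

Run:
```python
from h import *
for n in("scene","wrist"):
    c,im=snap(n,n+"2")
a=cv2.imread("pics/scene2.png")[150:300,200:480]; b=cv2.imread("pics/wrist2.png")
cv2.imwrite("pics/v2.png",np.vstack([cv2.resize(a,(560,300)),cv2.resize(b,(560,300))]))
o=get_obs(); print(o["tool_pos"],o["tcp_rot"],o["contact_force"])
```

```text
[455.22143901 145.10915105  20.39469037] [3.14145238e+00 9.18600531e-05 2.90258862e+00] [-0.13335575  0.23796071 -0.692813  ]
```

View pics/v2.png

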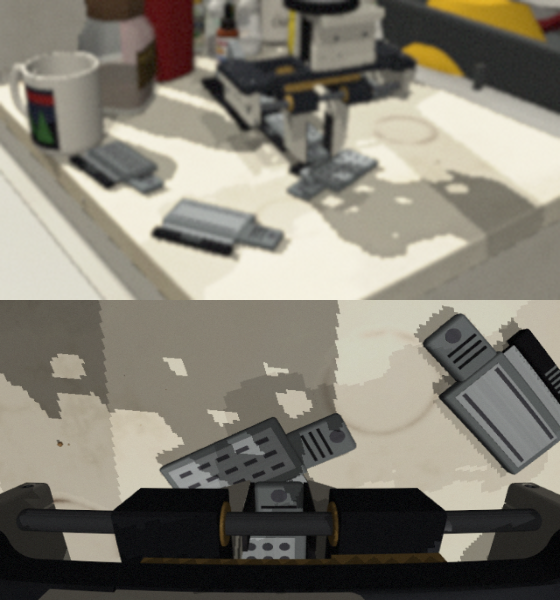

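The upper half shows the held insert clear above e on its way to the stand. In the lower half c's tab is centred in the fingers. Pushing in.

Emit:
{"name": "step_arm", "arguments": {"deltas": [14.6, -3.5, 0, 0, 20, 14.6, -3.5, 0, 0, 20, 14.6, -3.5, 0, 0, 20, 9.8, -2.3, 0, 0, 20, 9.8, -2.3, 0, 0, 20, 9.8, -2.3, 0, 0, 20, 5, -1.2, 0, 0, 20, 5, -1.2, 0, 0, 20, 2, -0.5, 0, 0, 20, 0, 0, 0, 0, 20]}}

```text
time: 10.25
tool_pos: [540.8, 124.8, 20.5]
tcp_rot: [3.141, 0.001, 2.903]
contact_force: [-0.1, -0.5, -3.9]
grip_width: 27.6
finger_force: 30.0
```

Emit:
{"name": "step_arm", "arguments": {"deltas": [1, -0.2, 0, 0, 20, 1, -0.2, 0, 0, 20, 1, -0.3, 0, 0, 20, 1, -0.2, 0, 0, 20, 0, 0, 0, 0, 20, 0, 0, 0, 0, 20, 0, 0, 0, 0, 20, 0, 0, 0, 0, 20, 0, 0, 0, 0, 20, 0, 0, 0, 0, 20]}}

```text
time: 11.5
tool_pos: [543.4, 124.1, 20.0]
tcp_rot: [-3.141, -0.002, 2.903]
contact_force: [-5.4, 2.2, -2.3]
grip_width: 27.0
finger_force: 30.0
```

Emit:
{"name": "step_arm", "arguments": {"deltas": [-1, 0.2, -2.5, 0, 20, 0, 0, 0, 0, 60, 0, 0, 0, 0, 60, 0, 0, 0, 0, 60, 0, 0, 20, 0, 60, 0, 0, 40, 0, 80, 0, 0, 60, 0, 80, 0, 0, 60, 0, 80, 0, 0, 0, 0, 80, 0, 0, 0, 0, 80]}}

```text
time: 12.75
tool_pos: [543.1, 124.0, 197.5]
tcp_rot: [-3.142, -0.0, 2.903]
contact_force: [0.8, -0.6, -0.7]
grip_width: 80.0
finger_force: 0.0
```

```bash
cat > loc.py <<'E'
# python3 loc.py camera picname letter:gx,gy,ang ...  (predicted origin & angle) -> refit
import sys; from meas import *
cn,f=sys.argv[1:3]; c,im=snap(cn,f); o=get_obs(); print("TCP",o["tool_pos"].round(1),"yaw",np.degrees(o["tcp_rot"][2]).round(1),"t",o["time"])
for s in sys.argv[3:]:
    k,v=s.split(":"); x,y,a,off=map(float,(v+",31").split(",")[:4]); r=np.radians(a); Y=np.array([-np.sin(r),np.cos(r)])
    uv=proj(c,[*(np.array([x,y])+off*Y),8])[0]; rr=int(36 if cn=="wrist" else 24)
    uv2=np.clip(uv,rr,[639-rr,399-rr])
    try:
        q,A,sz,_=fit(im,c,uv2,r=rr,thr=65); A=a+(A-a+90)%180-90; r=np.radians(A); X=np.array([np.cos(r),np.sin(r)]); Y=np.array([-X[1],X[0]]); og=q-off*Y
        sq=og+4.5*Y; print(k,"px",uv.round(),"origin",og.round(1),"ang",A.round(1),"size",np.round(sz,1),"squeeze d",(sq-o["tool_pos"][:2]).round(1),"turn",round((A+180-np.degrees(o["tcp_rot"][2])+90)%180-90,1),"tabshift",(-60*X).round(1))
    except Exception as ex: print(k,uv,ex)
E
python3 loc.py wrist w3 e:442.2,123.5,-76.5 a:434.5,294.4,31.7
```

```text
TCP [542.7 124.  196.6] yaw 166.3 t 12.8
e px [307. 111.] origin [440.7 123.4] ang -76.7 size [12.7 80.2] squeeze d [-97.6   0.5] turn -63.0 tabshift [-13.8  58.4]
a px [491.   6.] origin [448.4 275.7] ang 31.6 size [ 1.9 59.1] squeeze d [-96.6 155.6] turn 45.3 tabshift [-51.1 -31.5]
```

Emit:
{"name": "step_arm", "arguments": {"deltas": [-16.3, 0.1, -20, -10.5, 80, -16.3, 0.1, -20, -10.5, 80, -16.3, 0.1, -20, -10.5, 80, -16.3, 0.1, -20, -10.5, 80, -16.3, 0.1, -20, -10.5, 80, -16.1, 0, -20, -10.5, 80, 0, 0, -40, 0, 80, 0, 0, -20, 0, 80, 0, 0, -10, 0, 80, 0, 0, -3.5, 0, 80]}}

```text
time: 14.05
tool_pos: [445.2, 124.5, 3.5]
tcp_rot: [-3.14, -0.0, 1.803]
contact_force: [1.2, 0.3, 0.1]
grip_width: 80.1
finger_force: 0.0
```

Emit:
{"name": "step_arm", "arguments": {"deltas": [0, 0, 0, 0, 80, 0, 0, 0, 0, 50, 0, 0, 0, 0, 50, 0, 0, 0, 0, 50, 0, 0, 0, 0, 50, 0, 0, 0, 0, 50, 0, 0, 0, 0, 50, 0, 0, 0, 0, 50, 0, 0, 0, 0, 50, 0, 0, 0, 0, 50]}}

```text
time: 15.3
tool_pos: [446.0, 124.6, 4.7]
tcp_rot: [3.141, 0.0, 1.803]
contact_force: [-2.3, -0.5, 5.4]
grip_width: 54.8
finger_force: 30.0
```

Emit:
{"name": "step_arm", "arguments": {"deltas": [0, 0, 0, 0, 66, 0, 0, 0, 0, 66, -7.2, 30.2, -0.8, 0, 66, -7.2, 30.2, -0.8, 0, 60, 0, 0, 0, 0, 50, 0, 0, 0, 0, 20, 0, 0, 0, 0, 20, 0, 0, 0, 0, 20, 0, 0, 0, 0, 20, 0, 0, 0, 0, 20]}}

```text
time: 16.55
tool_pos: [431.5, 184.8, 2.7]
tcp_rot: [3.142, 0.0, 1.803]
contact_force: [-0.2, -0.4, -0.9]
grip_width: 26.9
finger_force: 30.0
```

Emit:
{"name": "step_arm", "arguments": {"deltas": [0, 0, 0, 0, 20, 0, 0, 25, 0, 20, 0, 0, 30, 0, 20, 4, -6.5, 0, 10.5, 20, 4, -6.5, 0, 10.5, 20, 4, -6.5, 0, 10.5, 20, 4, -6.5, 0, 10.5, 20, 4, -6.5, 0, 10.5, 20, 4, -6.5, 0, 10.5, 20, 0, 0, -20, 0, 20]}}

```text
time: 17.8
tool_pos: [456.7, 145.9, 38.4]
tcp_rot: [3.14, 0.003, 2.904]
contact_force: [-0.3, 1.4, -1.0]
grip_width: 27.3
finger_force: 30.0
```

Emit:
{"name": "step_arm", "arguments": {"deltas": [-0.2, -0.7, -10.4, 0, 20, 14.6, -3.5, 0, 0, 20, 14.6, -3.5, 0, 0, 20, 14.6, -3.5, 0, 0, 20, 11.7, -2.8, 0, 0, 20, 9.7, -2.3, 0, 0, 20, 9.7, -2.3, 0, 0, 20, 5.8, -1.4, 0, 0, 20, 3.9, -0.9, 0, 0, 20, 2, -0.5, 0, 0, 20]}}

```text
time: 19.05
tool_pos: [541.9, 124.6, 27.3]
tcp_rot: [3.142, -0.0, 2.903]
contact_force: [-2.3, 0.5, -3.0]
grip_width: 27.4
finger_force: 30.0
```

Emit:
{"name": "step_arm", "arguments": {"deltas": [1, -0.2, 0, 0, 20, 1, -0.2, 0, 0, 20, 1, -0.3, 0, 0, 20, 0, 0, 0, 0, 20, 0, 0, 0, 0, 20, 0, 0, 0, 0, 20, 0, 0, 0, 0, 20, 0, 0, 0, 0, 20, 0, 0, 0, 0, 20, 0, 0, 0, 0, 20]}}

```text
time: 20.3
tool_pos: [544.5, 124.0, 27.2]
tcp_rot: [-3.142, -0.001, 2.903]
contact_force: [-4.4, 2.4, -3.0]
grip_width: 27.5
finger_force: 30.0
```

Emit:
{"name": "step_arm", "arguments": {"deltas": [-1, 0.2, -2, 0, 20, 0, 0, 0, 0, 60, 0, 0, 0, 0, 60, 0, 0, 0, 0, 60, 0, 0, 20, 0, 60, 0, 0, 40, 0, 80, 0, 0, 60, 0, 80, 0, 0, 40, 0, 80, 0, 0, 0, 0, 80, 0, 0, 0, 0, 80]}}

```text
time: 21.55
tool_pos: [543.4, 124.0, 184.7]
tcp_rot: [-3.141, -0.001, 2.903]
contact_force: [-0.4, 0.4, -0.9]
grip_width: 80.1
finger_force: 0.0
```

```bash
python3 loc.py top t4 d:580.9,-67.7,-96.2 a:434.5,294.4,31.7 b:592.5,310.5,5.7
python3 - <<'E'
from h import *
c,im=snap("wrist","w4"); t=cv2.imread("pics/t4.png")
cv2.imwrite("pics/v4.png",np.vstack([cv2.resize(t[100:300,190:450],(520,400)),cv2.resize(im[:,:],(320,200)).repeat(1,1)[:, :].copy() if 0 else cv2.copyMakeBorder(cv2.resize(im,(320,200)),0,0,0,200,0)]))
E
```

```text
TCP [543.1 124.  184.1] yaw 166.3 t 21.6
d px [403. 179.] origin [613.9 -31.4] ang -178.1 size [ 96.3 106.9] squeeze d [  71.  -159.8] turn 15.5 tabshift [60.   1.9]
a px [219. 263.] origin [434.6 294.4] ang 31.8 size [11.2 78.2] squeeze d [-110.8  174.2] turn 45.5 tabshift [-51.  -31.6]
b px [214. 183.] origin [592.6 310.5] ang 6.0 size [12.5 80.4] squeeze d [ 49.  191.1] turn 19.7 tabshift [-59.7  -6.3]
```

View pics/v4.png

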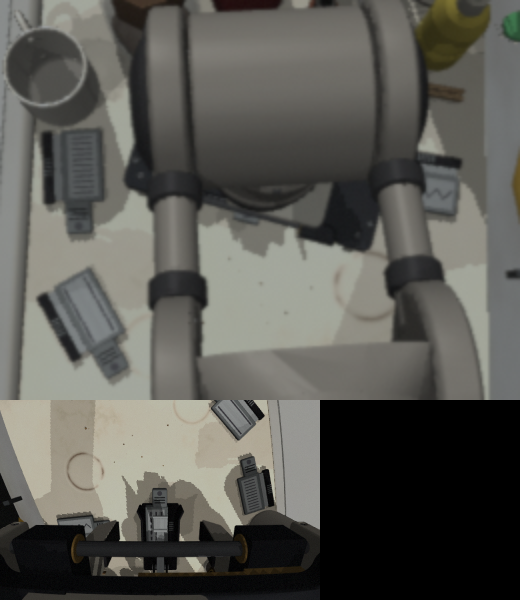

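The top view shows a and b unmoved; the arm half hides d at (435,185). In the wrist strip the stand with its tabs lies at (160,520). Next is a.

Emit:
{"name": "step_arm", "arguments": {"deltas": [-22.2, 34.8, -20, 9.1, 80, -22.2, 34.8, -20, 9.1, 80, -22.2, 34.8, -20, 9.1, 80, -22.2, 34.8, -20, 9.1, 80, -22, 35, -20, 9.1, 80, 0, 0, -40, 0, 80, 0, 0, -25, 0, 80, 0, 0, -12, 0, 80, 0, 0, -4, 0, 80, 0, 0, 0, 0, 80]}}

```text
time: 22.9
tool_pos: [433.4, 298.3, 4.6]
tcp_rot: [3.142, 0.001, -2.587]
contact_force: [0.1, -0.3, -0.3]
grip_width: 80.2
finger_force: 0.0
```

Emit:
{"name": "step_arm", "arguments": {"deltas": [0, 0, 0, 0, 50, 0, 0, 0, 0, 50, 0, 0, 0, 0, 50, 0, 0, 0, 0, 50, 0, 0, 0, 0, 50, 0, 0, 0, 0, 50, 0, 0, 0, 0, 50, 0, 0, 0, 0, 50, 0, 0, 0, 0, 50, 0, 0, 0, 0, 50]}}

```text
time: 24.15
tool_pos: [433.4, 298.4, 4.9]
tcp_rot: [-3.141, 0.001, -2.586]
contact_force: [-0.9, -0.9, 5.8]
grip_width: 54.4
finger_force: 30.0
```

Emit:
{"name": "step_arm", "arguments": {"deltas": [0, 0, 0, 0, 66, 0, 0, 0, 0, 66, -26.7, -16.6, -1, 0, 66, -26.7, -16.6, -1, 0, 60, 0, 0, 0, 0, 50, 0, 0, 0, 0, 20, 0, 0, 0, 0, 20, 0, 0, 0, 0, 20, 0, 0, 0, 0, 20, 0, 0, 0, 0, 20]}}

```text
time: 25.4
tool_pos: [379.8, 265.2, 2.4]
tcp_rot: [3.142, 0.0, -2.586]
contact_force: [0.0, 0.5, 0.3]
grip_width: 27.5
finger_force: 30.0
```

Emit:
{"name": "step_arm", "arguments": {"deltas": [0, 0, 0, 0, 20, 0, 0, 25, 0, 20, 0, 0, 30, 0, 20, 15, -23.9, 0, -9.1, 20, 15, -23.9, 0, -9.1, 20, 15, -23.9, 0, -9.1, 20, 15, -23.9, 0, -9.1, 20, 15, -23.9, 0, -9.1, 20, 0, 0, 0, 0, 20, 0, 0, -12, 0, 20]}}

```text
time: 26.65
tool_pos: [454.5, 146.0, 45.3]
tcp_rot: [3.141, 0.001, 2.904]
contact_force: [0.4, 0.3, -1.7]
grip_width: 27.3
finger_force: 30.0
```

Emit:
{"name": "step_arm", "arguments": {"deltas": [0, -0.3, -9.7, 0, 20, 14.6, -3.5, 0, 0, 20, 14.6, -3.5, 0, 0, 20, 14.6, -3.5, 0, 0, 20, 11.7, -2.8, 0, 0, 20, 11.7, -2.8, 0, 0, 20, 9.7, -2.3, 0, 0, 20, 5.8, -1.4, 0, 0, 20, 3.9, -0.9, 0, 0, 20, 2, -0.5, 0, 0, 20]}}

```text
time: 27.9
tool_pos: [543.2, 124.1, 35.6]
tcp_rot: [3.142, -0.0, 2.903]
contact_force: [-2.0, 0.3, -4.0]
grip_width: 27.6
finger_force: 30.0
```

Emit:
{"name": "step_arm", "arguments": {"deltas": [1, -0.2, 0, 0, 20, 1, -0.2, 0, 0, 20, 0, 0, 0, 0, 20, 0, 0, 0, 0, 20, 0, 0, 0, 0, 20, 0, 0, 0, 0, 20, 0, 0, 0, 0, 20, 0, 0, 0, 0, 20, 0, 0, 0, 0, 20, 0, 0, 0, 0, 20]}}

```text
time: 29.15
tool_pos: [545.3, 123.7, 35.7]
tcp_rot: [3.141, 0.0, 2.903]
contact_force: [-1.9, 0.5, -3.7]
grip_width: 27.4
finger_force: 30.0
```

Emit:
{"name": "step_arm", "arguments": {"deltas": [1, -0.2, 0, 0, 20, 1, -0.2, 0, 0, 20, 1, -0.3, 0, 0, 20, 0, 0, 0, 0, 20, 0, 0, 0, 0, 20, 0, 0, 0, 0, 20, 0, 0, 0, 0, 20, 0, 0, 0, 0, 20, 0, 0, 0, 0, 20, 0, 0, 0, 0, 20]}}

```text
time: 30.4
tool_pos: [546.0, 123.5, 35.0]
tcp_rot: [-3.141, -0.005, 2.903]
contact_force: [-6.5, 2.3, -2.3]
grip_width: 27.7
finger_force: 30.0
```

Emit:
{"name": "step_arm", "arguments": {"deltas": [-2, 0.4, -2, 0, 20, 0, 0, 0, 0, 60, 0, 0, 0, 0, 60, 0, 0, 0, 0, 60, 0, 0, 20, 0, 60, 0, 0, 40, 0, 80, 0, 0, 60, 0, 80, 0, 0, 30, 0, 80, 0, 0, 0, 0, 80, 0, 0, 0, 0, 80]}}

```text
time: 31.65
tool_pos: [545.7, 123.3, 182.8]
tcp_rot: [-3.141, -0.001, 2.903]
contact_force: [0.4, 0.5, 0.1]
grip_width: 80.2
finger_force: 0.0
```

```bash
python3 loc.py top t5 b:592.5,310.5,5.7
python3 - <<'E'
from h import *
print(ray(cam("top"),[[215,158],[234,140],[219,160]],97).round())
E
```

```text
TCP [545.5 123.3 182.3] yaw 166.3 t 31.7
b px [214. 183.] origin [592.6 310.5] ang 6.1 size [12.5 80.6] squeeze d [ 46.6 191.7] turn 19.8 tabshift [-59.7  -6.3]
[[625. 322.  97.]
 [663. 287.  97.]
 [621. 314.  97.]]
```

Emit:
{"name": "step_arm", "arguments": {"deltas": [-3.7, 45.2, -20, 5, 66, -3.7, 45.2, -20, 5, 66, -3.7, 45.2, -20, 5, 66, -3.5, 45.1, -20, 4.8, 66, 0, 0, -40, 0, 66, 0, 0, -40, 0, 66, 0, 0, -15, 0, 66, 0, 0, -4, 0, 66, 0, 0, 0, 0, 20, 0, 0, 0, 0, 20]}}

```text
time: 32.95
tool_pos: [532.5, 304.4, 6.1]
tcp_rot: [3.141, 0.002, -3.035]
contact_force: [1.6, -0.0, 0.3]
grip_width: 50.3
finger_force: 0.0
```

Emit:
{"name": "step_arm", "arguments": {"deltas": [0, 0, 0, 0, 20, 0, 0, 0, 0, 20, 0, 0, 0, 0, 20, 0, 0, 0, 0, 20, 0, 0, 4, 0, 20, -40, -15, 0, 0, 20, -40, -15, 0, 0, 20, 0, 0, 0, 0, 20, 0, 0, -4, 0, 20, 0, 0, 0, 0, 20]}}

```text
time: 34.2
tool_pos: [452.7, 274.5, 5.1]
tcp_rot: [3.141, 0.001, -3.035]
contact_force: [-3.3, -0.3, 5.0]
grip_width: 27.3
finger_force: 30.0
```

Emit:
{"name": "step_arm", "arguments": {"deltas": [0, 0, 0, 0, 82, 0, 0, 0, 0, 82, 0, 0, 0, 0, 82, 0, 0, 0, 0, 82, -0.5, 4.5, -1, 0, 82, 30, 3.2, -1, 0, 82, 30, 3.2, 0, 0, 82, 0, 0, 0, 0, 50, 0, 0, 0, 0, 50, 0, 0, 0, 0, 50]}}

```text
time: 35.45
tool_pos: [510.0, 284.9, 2.4]
tcp_rot: [-3.141, -0.001, -3.035]
contact_force: [-0.7, -1.8, 0.9]
grip_width: 56.5
finger_force: 0.5
```

Emit:
{"name": "step_arm", "arguments": {"deltas": [0, 0, 0, 0, 50, 0, 0, 0, 0, 50, 0, 0, 0, 0, 50, 0, 0, 0, 0, 50, 0, 0, 0, 0, 50, 0, 0, 0, 0, 50, 0, 0, 0, 0, 50, 0, 0, 0, 0, 50, 0, 0, 0, 0, 50, 0, 0, 0, 0, 50]}}

```text
time: 36.7
tool_pos: [511.1, 285.0, 2.7]
tcp_rot: [3.141, 0.0, -3.035]
contact_force: [-0.3, 0.2, -1.4]
grip_width: 55.3
finger_force: 30.0
```

Emit:
{"name": "step_arm", "arguments": {"deltas": [0, 0, 0, 0, 66, 0, 0, 0, 0, 66, -30.3, -3.2, 0, 0, 66, -30.3, -3.3, 0, 0, 60, 0, 0, 0, 0, 50, 0, 0, 0, 0, 20, 0, 0, 0, 0, 20, 0, 0, 0, 0, 20, 0, 0, 0, 0, 20, 0, 0, 0, 0, 20]}}

```text
time: 37.95
tool_pos: [450.8, 278.5, 2.7]
tcp_rot: [3.141, 0.0, -3.035]
contact_force: [0.3, -0.4, 0.4]
grip_width: 27.8
finger_force: 30.0
```

Emit:
{"name": "step_arm", "arguments": {"deltas": [0, 0, 0, 0, 20, 0, 0, 25, 0, 20, 0, 0, 30, 0, 20, 1.1, -33.2, 0, -4.9, 20, 1.1, -33.2, 0, -4.9, 20, 1.1, -33.2, 0, -4.9, 20, 1.2, -33.2, 0, -4.8, 20, 0, 0, 0, 0, 20, 0, 0, -8, 0, 20, 0, 0, 0, 0, 20]}}

```text
time: 39.2
tool_pos: [454.3, 146.4, 48.8]
tcp_rot: [-3.141, -0.002, 2.909]
contact_force: [0.2, 0.0, -1.3]
grip_width: 27.3
finger_force: 30.0
```

Emit:
{"name": "step_arm", "arguments": {"deltas": [0, -0.6, -5, 0, 20, 14.6, -3.5, 0, 0, 20, 14.6, -3.5, 0, 0, 20, 14.6, -3.5, 0, 0, 20, 11.7, -2.8, 0, 0, 20, 11.7, -2.8, 0, 0, 20, 9.7, -2.3, 0, 0, 20, 5.8, -1.4, 0, 0, 20, 3.9, -0.9, 0, 0, 20, 2, -0.5, 0, 0, 20]}}

```text
time: 40.45
tool_pos: [543.7, 123.9, 44.6]
tcp_rot: [3.142, -0.0, 2.908]
contact_force: [-1.4, 1.2, -3.3]
grip_width: 27.3
finger_force: 30.0
```

Emit:
{"name": "step_arm", "arguments": {"deltas": [1, -0.2, 0, 0, 20, 1, -0.2, 0, 0, 20, 1, -0.2, 0, 0, 20, 0.8, -0.2, 0, 0, 20, 0, 0, 0, 0, 20, 0, 0, 0, 0, 20, 0, 0, 0, 0, 20, 0, 0, 0, 0, 20, 0, 0, 0, 0, 20, 0, 0, 0, 0, 20]}}

```text
time: 41.7
tool_pos: [544.9, 123.7, 43.9]
tcp_rot: [-3.141, -0.005, 2.908]
contact_force: [-7.7, 3.4, -2.3]
grip_width: 27.5
finger_force: 30.0
```

Emit:
{"name": "step_arm", "arguments": {"deltas": [-2, 0.4, -2, 0, 20, 0, 0, 0, 0, 60, 0, 0, 0, 0, 60, 0, 0, 0, 0, 60, 0, 0, 20, 0, 60, 0, 0, 40, 0, 80, 0, 0, 60, 0, 80, 0, 0, 20, 0, 80, 0, 0, 0, 0, 80, 0, 0, 0, 0, 80]}}

```text
time: 42.95
tool_pos: [544.8, 123.4, 181.4]
tcp_rot: [-3.141, -0.002, 2.908]
contact_force: [0.3, 0.8, -0.2]
grip_width: 80.3
finger_force: 0.0
```

Emit:
{"name": "step_arm", "arguments": {"deltas": [-15, -20, 0, -10.3, 80, -15, -20, 0, -10.3, 80, -15, -20, 0, -10.3, 80, -15, -20, 0, -10.3, 80, -15, -20, 0, -10.3, 80, -15, -20, 0, -10.3, 80, -15, -10, 0, -10.3, 80, -15, -10, 0, -10.3, 80, 0, 0, 0, 0, 80, 0, 0, 0, 0, 80]}}

```text
time: 44.2
tool_pos: [425.6, -16.3, 182.1]
tcp_rot: [-3.141, -0.0, 1.473]
contact_force: [0.8, 0.2, -0.3]
grip_width: 80.2
finger_force: 0.0
```

```bash
python3 loc.py top t6 d:580.9,-67.7,-96.2
python3 - <<'E'
from h import *
c,im=snap("wrist","w6"); t=cv2.imread("pics/t6.png")
cv2.imwrite("pics/v6.png",np.hstack([cv2.resize(t[100:300,260:450],(380,400)),cv2.resize(im[:,200:],(410,373)) if 0 else cv2.resize(im,(410,400))]))
E
```

```text
TCP [425.8 -16.2 182.2] yaw 84.4 t 44.25
d px [403. 179.] origin [581.5 -67.5] ang -97.7 size [13.4 80. ] squeeze d [160.2 -51.8] turn -2.1 tabshift [ 8.  59.5]
```

View pics/v6.png

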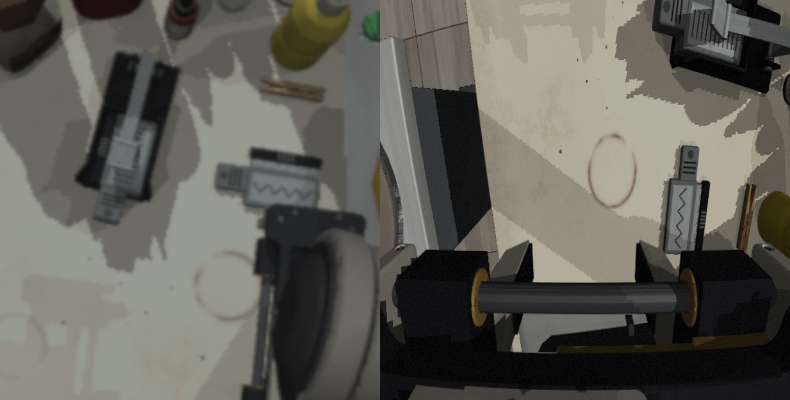

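The left half shows the pile in the stand with its tabs aligned at (108,205), and d clear at (285,180) with the peg and bottle behind. The right half (wrist) shows the same. I'll check the bottle's clearance before lowering the gripper body next to it.

Run:
```python
from h import *
t=cam("top"); im=cv2.imread("pics/top0.png"); h=cv2.cvtColor(im,cv2.COLOR_BGR2HSV)
m=((abs(h[:,:,0].astype(int)-27)<8)&(h[:,:,1]>120)); m[:, :380]=0; m[:, 440:]=0; m[:80]=0; m[150:]=0
p=np.argwhere(m)[:,::-1]; i=p[:,1].argmax(); print(p[i],p.min(0),p.max(0))
for z in (0,20,70,100): print(z,ray(t,[p[i],[p[:,0].min(),p[i][1]-8],[p[:,0].max(),p[i][1]-15]],z).round()[:,:2].tolist())
from meas import fit
w=cam("wrist"); q,a,s,_=fit(cv2.imread("pics/w6.png"),w,(506,215),r=46,thr=60); print(q,a,s)
```

```text
[408 134] [396  93] [433 134]
0 [[717.0, -86.0], [734.0, -58.0], [754.0, -143.0]]
20 [[710.0, -80.0], [728.0, -54.0], [747.0, -137.0]]
70 [[695.0, -67.0], [711.0, -42.0], [729.0, -120.0]]
100 [[686.0, -60.0], [702.0, -35.0], [719.0, -111.0]]
[620.51269531 -74.35115051] -6.523125 [87.0186538696289, 104.49711608886719]
```

Emit:
{"name": "step_arm", "arguments": {"deltas": [40, -13, -20, -1.4, 80, 40, -13, -20, 0, 80, 40, -13, -20, 0, 80, 40, -12.8, -20, 0, 80, 0, 0, -40, 0, 80, 0, 0, -35, 0, 80, 0, 0, -17, 0, 80, 0, 0, -5, 0, 80, 0, 0, -2, 0, 80, 0, 0, 0, 0, 80]}}

```text
time: 45.55
tool_pos: [586.2, -68.4, 4.8]
tcp_rot: [3.139, 0.0, 1.446]
contact_force: [0.5, -0.0, -0.0]
grip_width: 80.2
finger_force: 0.0
```

Emit:
{"name": "step_arm", "arguments": {"deltas": [0, 0, 0, 0, 50, 0, 0, 0, 0, 50, 0, 0, 0, 0, 50, 0, 0, 0, 0, 50, 0, 0, 0, 0, 50, 0, 0, 0, 0, 50, 0, 0, 0, 0, 50, 0, 0, 0, 0, 50, 0, 0, 0, 0, 50, 0, 0, 0, 0, 50]}}

```text
time: 46.8
tool_pos: [585.6, -68.3, 4.0]
tcp_rot: [3.141, 0.0, 1.445]
contact_force: [-1.1, 0.4, 5.8]
grip_width: 54.8
finger_force: 30.0
```

Emit:
{"name": "step_arm", "arguments": {"deltas": [0, 0, 0, 0, 66, 0, 0, 0, 0, 66, 3.9, 30.7, -0.5, 0, 66, 3.9, 30.8, -0.5, 0, 60, 0, 0, 0, 0, 50, 0, 0, 0, 0, 20, 0, 0, 0, 0, 20, 0, 0, 0, 0, 20, 0, 0, 0, 0, 20, 0, 0, 0, 0, 20]}}

```text
time: 48.05
tool_pos: [593.1, -7.1, 2.6]
tcp_rot: [-3.142, 0.0, 1.445]
contact_force: [-0.1, -0.7, -0.5]
grip_width: 27.5
finger_force: 30.0
```

Emit:
{"name": "step_arm", "arguments": {"deltas": [0, 0, 0, 0, 20, 0, 0, 30, 0, 20, 0, 0, 35, 0, 20, -34.6, 5, 0, 10.5, 20, -34.6, 5, 0, 10.5, 20, -34.6, 5, 0, 10.5, 20, -34.6, 5, 0, 10.5, 20, 0, 33, 0, 10.5, 20, 0, 33, 0, 10.5, 20, 0, 33, 0, 10.5, 20]}}

```text
time: 49.3
tool_pos: [454.6, 113.2, 67.8]
tcp_rot: [3.141, 0.0, 2.734]
contact_force: [0.8, 0.4, -1.3]
grip_width: 27.3
finger_force: 30.0
```

Emit:
{"name": "step_arm", "arguments": {"deltas": [0.3, 16, 0, 5, 20, 0.2, 16.4, 0, 5, 20, 0, 0, -10, 0, 20, 0, 0, -6, 0, 20, 0, 0, 0, 0, 20, 0, 0, 0, 0, 20, 0, 0, 0, 0, 20, 0, 0, 0, 0, 20, 0, 0, 0, 0, 20, 0, 0, 0, 0, 20]}}

```text
time: 50.55
tool_pos: [455.3, 144.6, 51.7]
tcp_rot: [3.141, 0.0, 2.903]
contact_force: [-1.5, -0.9, -1.7]
grip_width: 27.1
finger_force: 30.0
```

Run:
```python
from h import *
c,im=snap("scene","s7"); a=im[140:260,240:400]; cv2.imwrite("pics/v7.png",cv2.resize(a,(800,600),interpolation=cv2.INTER_CUBIC))
```

```text
(no output)
```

View pics/v7.png

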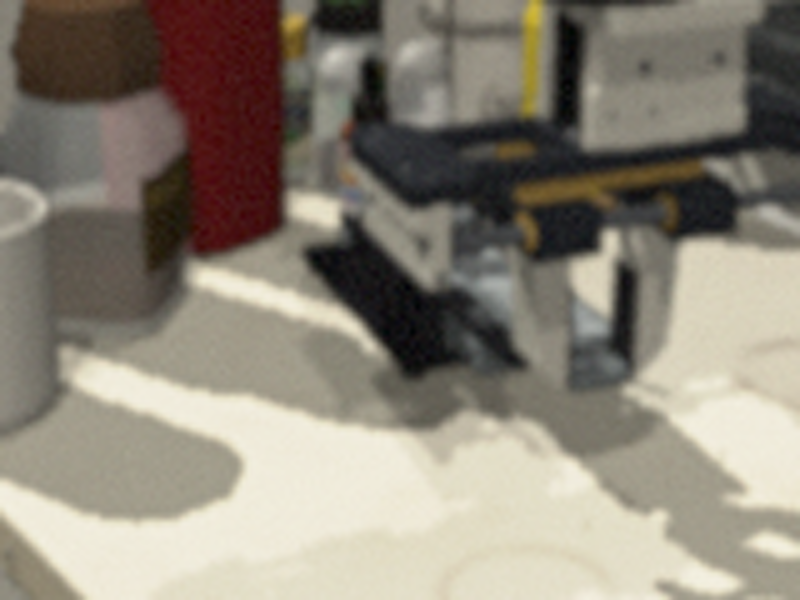

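The insert is held level in front of the mouth at about (590,370). Pushing it in.

Emit:
{"name": "step_arm", "arguments": {"deltas": [0, 0.8, 0, 0, 20, 14.6, -3.5, 0, 0, 20, 14.6, -3.5, 0, 0, 20, 14.6, -3.5, 0, 0, 20, 11.7, -2.8, 0, 0, 20, 9.7, -2.3, 0, 0, 20, 9.7, -2.3, 0, 0, 20, 5.8, -1.4, 0, 0, 20, 3.9, -0.9, 0, 0, 20, 2, -0.5, 0, 0, 20]}}

```text
time: 51.85
tool_pos: [542.0, 124.7, 51.6]
tcp_rot: [3.142, -0.0, 2.903]
contact_force: [-2.6, 1.0, -2.3]
grip_width: 27.2
finger_force: 30.0
```

Emit:
{"name": "step_arm", "arguments": {"deltas": [1, -0.2, 0, 0, 20, 1, -0.2, 0, 0, 20, 1, -0.2, 0, 0, 20, 0, 0, 0, 0, 20, 0, 0, 0, 0, 20, 0, 0, 0, 0, 20, 0, 0, 0, 0, 20, 0, 0, 0, 0, 20, 0, 0, 0, 0, 20, 0, 0, 0, 0, 20]}}

```text
time: 53.1
tool_pos: [545.0, 124.1, 51.7]
tcp_rot: [3.141, 0.0, 2.903]
contact_force: [-1.3, 0.9, -3.6]
grip_width: 27.2
finger_force: 30.0
```

Not at the stop yet, so I'll push a little further.

Emit:
{"name": "step_arm", "arguments": {"deltas": [1, -0.2, 0, 0, 20, 1, -0.2, 0, 0, 20, 1, -0.3, 0, 0, 20, 0, 0, 0, 0, 20, 0, 0, 0, 0, 20, 0, 0, 0, 0, 20, 0, 0, 0, 0, 20, 0, 0, 0, 0, 20, 0, 0, 0, 0, 20, 0, 0, 0, 0, 20]}}

```text
time: 54.35
tool_pos: [546.3, 123.8, 51.1]
tcp_rot: [-3.141, -0.004, 2.903]
contact_force: [-5.9, 1.7, -2.0]
grip_width: 27.0
finger_force: 30.0
```

Emit:
{"name": "step_arm", "arguments": {"deltas": [-1, 0.2, -2, 0, 20, 0, 0, 0, 0, 60, 0, 0, 0, 0, 60, 0, 0, 0, 0, 60, 0, 0, 20, 0, 60, 0, 0, 40, 0, 60, 10, 0, 60, 0, 60, 0, 0, 0, 0, 60, 0, 0, 0, 0, 60, 0, 0, 0, 0, 60]}}

```text
time: 55.6
tool_pos: [556.0, 123.5, 168.2]
tcp_rot: [-3.141, -0.003, 2.903]
contact_force: [0.1, 0.9, 0.3]
grip_width: 59.6
finger_force: 0.0
```

Run:
```python
from h import *
c,im=snap("wrist","w8"); c2,s=snap("scene","s8"); print(get_obs()["tool_pos"])
X=np.array([.9728,-.2317,0]); 
for z in (22,54): print(z,proj(c,np.array([603.7,110.2,z])-74*X).round(), proj(c,np.array([603.7,110.2,z])-40*X).round())
cv2.imwrite("pics/v8.png",np.hstack([cv2.resize(im[100:360,180:460],(400,400)),cv2.resize(s[150:250,270:370],(400,400),interpolation=cv2.INTER_CUBIC)]))
```

```text
[556.24048637 123.52036388 168.36637999]
22 [[316. 166.]] [[316. 203.]]
54 [[315. 173.]] [[316. 213.]]
```

View pics/v8.png

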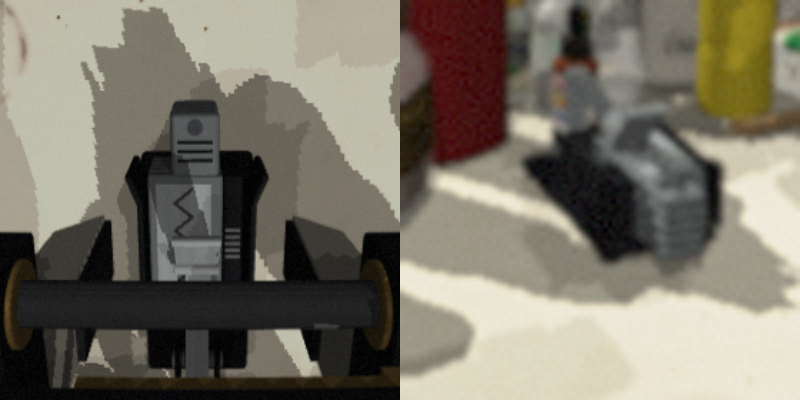

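The picture shows all five tabs stacked evenly at (195,140), with the ends where predicted (v≈166–173), guards shut and the arm's tongue on top. The robot is clear, so I'm handing in.

```bash
python3 -c "
from plant import *
print(close_job())"
```

```text
the job is handed in; nothing more can be done
None
```

I shut the guards on all five inserts (c, e, a, b, d from the bottom up) and pushed each one home into a single pile under the stand's arm; the last pictures show the tabs lined up. I then handed the job in at about 56 s with the gripper clear; the interface returned no verdict.

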